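# Blank off the gel imager's stage and take out its filter for inspection

## Robot

A 7-joint arm with a two-finger parallel gripper is mounted at the origin on the work surface. World frame = base frame: x ahead of the robot, y to its left, z up, the work surface at z = 0. Lengths are in m, angles in rad, forces in N, time in s.
With the tool pointing down it reaches from about 0.425 to 0.875 m from the base axis. Payload 4.7 kg.
Tool frame: the origin (TCP) lies between the finger pads; the fingertips stand 14 mm ahead of it and the grasp point (between the pads) lies 5 mm behind it; z points along the fingers, y is the line along which they close (so a half turn about z gives the same grasp; the last joint's range is limited). The gripper opens to 87 mm and grips with 3 to 60 N. Pads are 19 mm wide; open, the fingers measure 117 mm over their backs; the gripper's body (75 mm by 190 mm) begins 51 mm behind the grasp point.
Start: joints at [-1.16, 0.321, -0.07, 1.45, 0.023, 1.371, -0.057], TCP at [0.251, 0.6, 0.237] pointing down, gripper open.
Joint ranges: [-2.86, 2.86], [-0.3, 2.09], [-1.38, 1.24], [0.06, 2.45], [-1.56, 4.7], [0.09, 2.05], [-2.69, 2.69]. Speed limits (rad/s): [2.57, 2.57, 3.14, 3.14, 3.14, 3.14, 3.14].

## Interface

Orientations are given as a rotation vector (axis times angle).
In Python, from bench import ctrl gives the robot as it stands.
- The arm moves only by the tool step_arm, never from a script. Its argument "commands" is a list of rows, each an object with "travel": the shift along the tool's x, y, z in m, a list of three; "turn": the turn, a rotation vector about the tool's x, y, z in degrees, a list of three. A call has 1 to 5 rows; each row is the pose to reach, as a shift and turn from the pose commanded when the call began, along the tool's axes at that moment; what a row does not reach only later rows make up. A row lasts 1/10 s, in which the tool goes at most 50 mm and 8.59 degrees, less where a joint would pass 70% of its speed; a pose out of reach is approached as far as the arm can. A call with a gripper value outside its range is refused whole. "gripper" is the opening, from 0 (shut) to 1 (fully open), set as the call begins (left out, the last holds). The fingers move at their own pace and stop on an object; "force" is the grip in N (left out, the last holds). Time passes only in rows, so rows that repeat a pose let the fingers close. It gives the time, the measured TCP pose, the force, the opening and the grip force at its end, in the units of the state.
- ctrl.get_state(): the state, without advancing time (a new reading comes with each control period).
- ctrl.get_image(name): name is "side" or "top"; returns the picture (480x640x3 uint8, red, green, blue); there is no depth.
- ctrl.camera_model(name): a dict with "fx", "fy", "cx", "cy" (pixels), "k1" (the pictures are not rectified: a ray, as slopes to the right and down, at radius r is drawn at 1 + k1 r^2 times it, then the intrinsics apply), "R" (3x3) and "t" (3): a world point X has camera coordinates R X + t. Camera axes: x right, y down, z forward; pixel columns grow to the right and rows downward; lengths in m; the calibration is good to about 2 mm. A picture is of the moment at which its call begins. camera_model takes no time and is no camera call.
- ctrl.close_job(): hands the job in; it is judged then, once.
The state is a dict: "time": time; "joint_positions": joint angles; "qd": joint speeds; "joint_torque": joint torques, N m; "position": TCP position; "tool_rot": TCP orientation; "ft_force": force on the tool from outside, world axes, zero at the start; "torque": the same for the moment, N m; "grip_width": opening from 0.0 (shut) to 1.0 (fully open); "grip_force": force on a finger pad.
Only numpy, scipy, OpenCV 4.12 (cv2) and the standard library are available. Lean on these libraries where they do the work, as an engineer would, in place of code of your own. Each camera call takes 0.05 s, during which the arm holds its last target. There are 200 camera calls.

## Task

Lower the holed blanking plate over the two pins of the gel imager's stage until it lies flush, without dropping it, and let go of it. Then lift the imager's hood by its tab until it stands open, draw the hidden filter cartridge up out of its slot, and finish while still holding it in the gripper, upright and still, over the middle of the light pad and a few centimetres or more clear of it. Leave the hood open, the plate seated and the other things where they are.

Things in the scene. Friction and masses are not known exactly. Their poses are not given: they have to be found in the camera images.
- hood (a joint): hinge of the hood (the cover flap) of the gel imager: 0 = shut on the housing, grows as its front edge is lifted up and back, 1.57 = its top plate upright, 2.0 = end stop. Starts shut or slightly ajar. A stiff friction hinge (about 0.22 N m): the hood stays wherever it is left. Hood mass about 0.2 kg
- hood_hinge (a point): middle of the hood's hinge line, on the top face of the housing at the hood's rear edge; its axes turn with the hood. The hinge line runs along its y (= the imager's y); the hood extends 100 mm from here along -x and is 100 mm wide and 46 mm high, a hollow grey hood with 4 mm walls, open below and at the back, where a fixed wall of the housing, 41 mm high, closes it just in front of the hinge line (41 mm behind the slot's centre)
- hood_tab (a point): grasp point of the hood's lifting tab, an upright black tab on top of the hood at its front edge, 14 mm thick (along y), 28 mm long (along x), standing 42 mm above the hood's top; this point is 27 mm above the hood's top, 85 mm along -x and 73 mm along +z from the hinge line in the hood's axes. Pinched across its thickness, it can turn between the pads as the hood swings
- imager: the gel imager, a fixed light grey housing 200 mm deep (x) by 280 mm wide (y), top face 80 mm above the bench. Origin: centre of its underside; -x is its front (towards the robot), +y its left. Stage with two pins on its left half, hood on its right half, and a 30 mm high console ridge behind the stage, whose front face lies 90 mm behind the line of the pins
- stage_mid (a point): middle of the stage on the imager's top face, halfway between the two locating pins, axes as the imager's. Pins: 8 mm thick, round-ended, 18 mm high, at 45 mm to either side along y. A pale glass window lies between them
- slot_mouth (a point): centre of the filter slot's mouth in the imager's top face, under the hood (axes as the imager's). The slot is 60 mm long (x), 14 mm wide (y), 60 mm deep, vertical
- filter: the filter cartridge: a black frame with a clear window, 56 mm long (x), 10 mm thick (y), 60 mm high, with a 20 mm long, 10 mm thick tab rising 34 mm further from the middle of its upper edge (94 mm high in all), about 0.09 kg. Origin: centre of its underside, z up. At the start it stands loose in the slot, its origin 20 mm above the bench, its tab above the housing's top face, hidden by the hood
- filter_tab (a point): grasp point on the filter's tab, 84 mm above the filter's underside, 24 mm above the housing's top face while it is in the slot; grip across y, 10 mm thick
- plate: the blanking plate: bare aluminium, 80 mm (x) by 120 mm (y), 8 mm thick, with two 11 mm through holes on its y axis, 45 mm to either side of the centre, and a black grip bar on top. About 0.28 kg. Origin: centre of its underside. Lies flat on the bench, bar up; it may be fitted either way round
- plate_bar (a point): grasp point on the plate's bar, 31 mm above its underside; bar 14 mm thick (x), 50 mm long (y), its top 44 mm above the plate's underside
- pad: the light pad, a fixed flat grey slab 150 x 150 mm, 10 mm thick, with a white 120 mm square panel on top. Origin: centre of its underside on the bench
- bottle: bystander: bottle 60 mm across, 130 mm high, origin at the centre of its underside
- beaker: bystander: glass beaker 64 mm across, 85 mm high, origin at the centre of its underside
- rack: bystander: white tube rack 65 x 130 x 45 mm, origin at the centre of its underside
- tipbox: bystander: closed tip box 85 x 120 x 55 mm, origin at the centre of its underside
- dish: bystander: clear round dish 60 mm across, 14 mm high, origin at the centre of its underside
- block: bystander: small aluminium block 45 x 60 x 30 mm, origin at the centre of its underside
- jar: bystander: jar 52 mm across, 70 mm high, origin at the centre of its underside
There are look-alikes about, which are no part of the job. Several things have the shape of the pad; the one meant has the colours described above.

How it is judged:
On the way, in this order (a step that is already met when the one before it is completed fails the run):
1. the blanking plate lies flush on the stage over both pins, released (horizontal distance between plate and stage_mid below 0.006 m and z of plate in the frame of stage_mid between -0.004 and 0.003 m and angle between plate's own z axis and vertical below 0.05 rad and angle between the y axis of plate and the y axis of stage_mid, either way round below 0.1 rad and contact force between plate and the fingers below 0.1 N), for 0.2 s.
2. the hood stands open (value of joint hood above 1.2 rad), for 0.2 s.
3. the filter is drawn up clear of its slot in the gripper (z of filter in the frame of slot_mouth above 0.005 m and contact force between filter and the fingers above 1 N), for 0.1 s.
At the end, for the whole second after the job is handed in: Plate flush on the stage (3 mm in height, 6 mm sideways, 0.1 rad), hood open over 1.0 rad, filter held by the gripper alone, still, upright within 0.2 rad, its underside over 35 mm above the bench, its middle within 50 mm sideways of the pad's middle (horizontal distance between plate and stage_mid below 0.006 m and z of plate in the frame of stage_mid between -0.004 and 0.003 m and angle between plate's own z axis and vertical below 0.05 rad and angle between the y axis of plate and the y axis of stage_mid, either way round below 0.1 rad and value of joint hood above 1 rad and contact force between filter and the fingers above 1 N and height (world z) of filter above 0.035 m and horizontal distance between filter and pad below 0.05 m and angle between filter's own z axis and vertical below 0.2 rad and linear speed of filter below 0.03 m/s and contact force between filter and pad below 0.1 N and contact force between filter and imager below 0.1 N); the arm keeps its last pose, push and grip.
It fails at once if a bystander is moved by more than 30 mm (distance of any of bottle, beaker, rack, tipbox, dish, block, jar from where it was at the start of the episode above 0.03 m).
It fails at once if the plate is dropped from above the pins (horizontal distance between plate and stage_mid below 0.06 m and z of plate in the frame of stage_mid above 0.022 m and contact force between plate and the fingers below 0.05 N).
It also fails if it takes over 69 s, if anything falls off the work surface, if the arm or the gripper's body presses on something with over 40 N, if the wrist force passes 120 N, or if a joint passes its speed limit or range.

## Working session

There is one attempt and no reset: what is moved stays moved. The work goes in short steps, Python scripts to look and compute and a tool call to move; the robot and the scene stay as the last step left them, time stands still between calls to the robot, and variables do not carry over. Pictures are saved under pics/ and viewed, at most 10 in all, crops included, and the job is handed in when it is done.

Besides the shell and the picture viewer there is one more tool, called after ">>>" as name(argument=value, ...) on one line, values as JSON. step_arm: Moves the arm, as the interface text tells. Its arguments: {"type":"object","properties":{"commands":{"type":"array"},"gripper":{"type":"number"},"force":{"type":"number"}},"required":["commands"]}

```bash
mkdir -p pics
python3 - <<'E'
from bench import ctrl
import cv2,json
s=ctrl.get_state();print(s)
for n in("side","top"):
    cv2.imwrite(f"pics/{n}0.png",ctrl.get_image(n)[:,:,::-1]);print(ctrl.camera_model(n))
E
```

```text
{'time': 0.0, 'joint_positions': array([-1.15990927,  0.32182344, -0.07006238,  1.45170901,  0.0226342 ,
        1.37077071, -0.05688934]), 'qd': array([-0.00027078,  0.00054277, -0.00123847, -0.00177676, -0.0003104 ,
        0.00288533,  0.0001687 ]), 'joint_torque': array([-2.05126685e-05, -4.91289961e+01, -4.03777175e-01, -3.12537432e+01,
       -6.38970709e-02,  4.34494636e-02,  1.78511141e-04]), 'position': array([0.25105959, 0.59897917, 0.23544396]), 'tool_rot': array([-6.19100596e-01, -3.07973886e+00,  2.99834730e-03]), 'ft_force': array([ 0.54610791, -0.79146653,  0.22309938]), 'torque': array([0.02110538, 0.04522036, 0.07038512]), 'grip_force': 0.0, 'grip_width': 0.9970530889923109}
{'fx': 440.4448852238868, 'fy': 440.4448852238868, 'cx': 322.1907999977139, 'cy': 235.84310798688543, 'k1': -0.05450532237401939, 'R': array([[ 0.92940606, -0.36835495,  0.02278184],
       [-0.1741544 , -0.49216354, -0.85290403],
       [ 0.32538381,  0.78872662, -0.52157041]]), 't': array([-0.46298563,  0.18084923,  0.83028351])}
{'fx': 485.5819844775407, 'fy': 485.5819844775407, 'cx': 322.407448271918, 'cy': 237.49839276384876, 'k1': 0.036818254105378846, 'R': array([[-0.02916084, -0.99955603,  0.00611519],
       [-0.99694115,  0.02863966, -0.07271935],
       [ 0.07251193, -0.00821704, -0.9973337 ]]), 't': array([-0.00367123,  0.50330151,  1.34085692])}
```

View pics/top0.png

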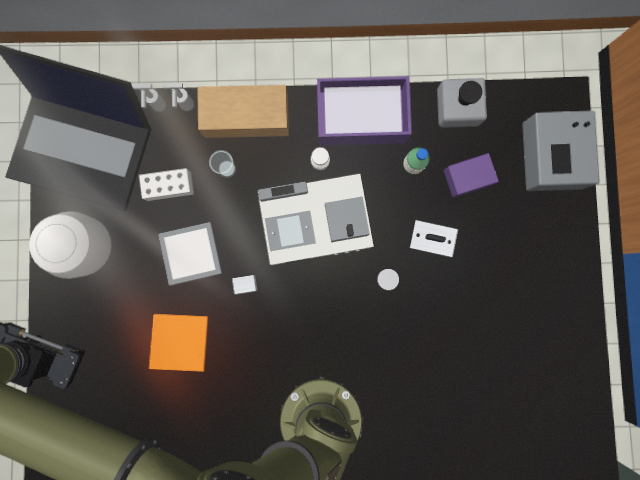

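View pics/side0.png

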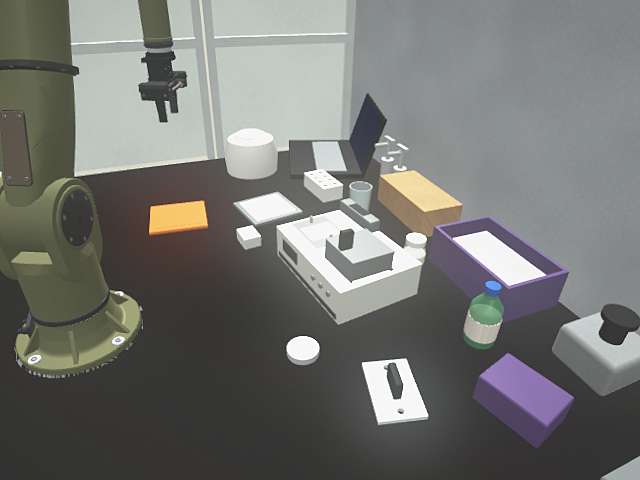

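The top view shows the plate near (434,238), the imager with corners at about (258,187), (360,174), (373,247) and (270,265), and the hood tab at (350,230). The pad with a grey rim and white panel is at (190,253). Next I'll enlarge for precise pixels.

Run:
```python
import cv2
a=cv2.imread("pics/top0.png")[165:285,255:465];b=cv2.imread("pics/side0.png")[205:430,270:440]
cv2.imwrite("pics/topc.png",cv2.resize(a,None,fx=3.8,fy=3.8,interpolation=cv2.INTER_CUBIC))
cv2.imwrite("pics/sidec.png",cv2.resize(b,None,fx=2.6,fy=2.6,interpolation=cv2.INTER_CUBIC))
```

```text
(no output)
```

View pics/topc.png

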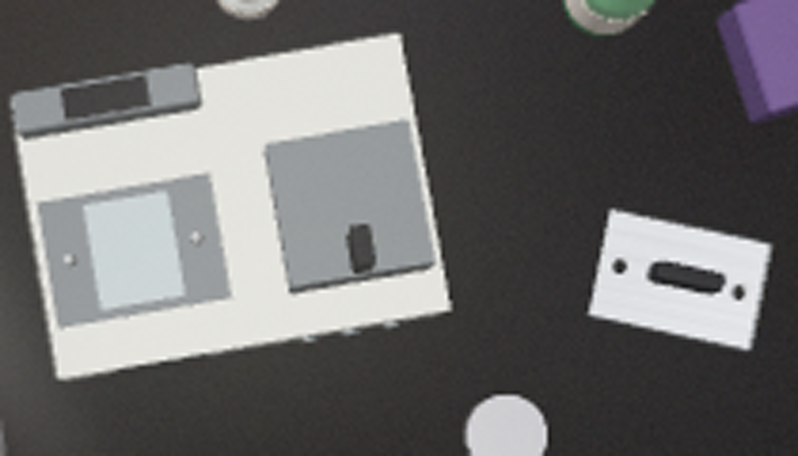

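View pics/sidec.png

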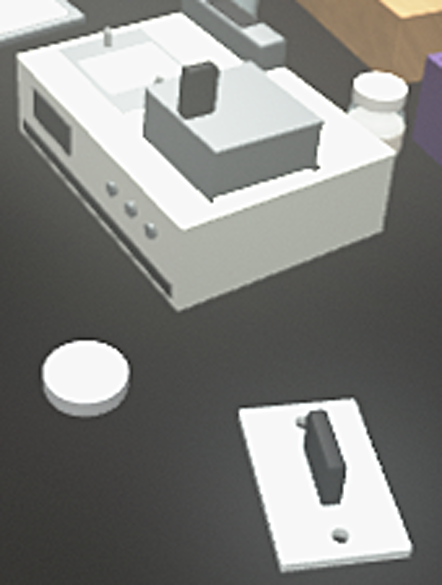

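The crops give these pixels. In the top crop, the plate holes are at (620,266) and (739,292), the pins at (68,259) and (197,237), and the hood's tab top at about (360,235). In the side crop, the pins are at (107,30) and (157,78), and the hood's top corners at (147,85), (213,150) and (322,122).

```bash
cat > h.py <<'E'
import numpy as np, cv2
from bench import ctrl
def ray(n,p):
    m=ctrl.camera_model(n);d=np.array([(p[0]-m['cx'])/m['fx'],(p[1]-m['cy'])/m['fy']]);u=d.copy()
    for _ in range(20):u=d/(1+m['k1']*(u@u))
    R=m['R'];return -R.T@m['t'],R.T@np.r_[u,1]
def atz(n,p,z):
    c,v=ray(n,p);return c+v*(z-c[2])/v[2]
def tri(pt,ps):
    A=[];b=[]
    for n,p in(("top",pt),("side",ps)):
        c,v=ray(n,p);v=v/np.linalg.norm(v);P=np.eye(3)-np.outer(v,v);A.append(P);b.append(P@c)
    return np.linalg.lstsq(np.vstack(A),np.hstack(b),rcond=None)[0]
def proj(n,X):
    m=ctrl.camera_model(n);c=m['R']@X+m['t'];u=c[:2]/c[2];u=u*(1+m['k1']*(u@u));return u*m['fx']+[m['cx'],m['cy']]
def pose(): 
    from scipy.spatial.transform import Rotation as Ro
    s=ctrl.get_state();return s,Ro.from_rotvec(s['tool_rot']).as_matrix()
E
python3 - <<'E'
from h import *
np.set_printoptions(precision=4,suppress=True)
T=lambda x,y:((x+.5)/3.8-.5+255,(y+.5)/3.8-.5+165)
S=lambda x,y:((x+.5)/2.6-.5+270,(y+.5)/2.6-.5+205)
print("cam",ray("top",(0,0))[0],ray("side",(0,0))[0])
def rep(l,t,s,z):
    print(l,atz("top",T(*t),z) if t else '',atz("side",S(*s),z) if s else '',tri(T(*t),S(*s)) if t and s else '')
rep("pinL",(68,259),(107,30),.098)
rep("pinR",(197,237),(157,78),.098)
rep("imFL",(60,379),(18,55),.08)
rep("imFR",(450,310),(185,228),.08)
rep("imBR",(402,34),(395,153),.08)
rep("hoodFL",(288,281),(147,85),.126)
rep("hoodFR",(433,262),(213,150),.126)
rep("hoodBR",(409,121),(322,122),.126)
rep("hoodBL",(266,146),(253,62),.126)
rep("tabtopmid",(360,236),(203,66),.168)
rep("plFR" ,(750,350),(282,568),.008)
rep("plBR",(771,243),(411,550),.008)
rep("plBL",(610,209),(357,399),.008)
rep("plFL",(589,315),(240,409),.008)
rep("hole1",(620,266),(301,422),.008)
rep("hole2",(739,292),(341,535),.008)
rep("barend+",(651,268),None,.044);rep("barend-",(722,282),None,.044)
for p in((160,233),(210,223),(220,274),(168,283)):print("pad",atz("top",p,.01))
for n,p in(("dish",(388,280)),):print(n,atz("top",p,.014))
s,R=pose();print(R)
E
```

```text
cam [ 0.4044 -0.0071  1.3739] [ 0.1916 -0.7364  0.5978]
pinL [0.5134 0.1134 0.098 ] [0.5108 0.1103 0.098 ] [0.5129 0.1138 0.0958]
pinR [0.5262 0.0236 0.098 ] [0.5215 0.0182 0.098 ] [0.5254 0.0242 0.0939]
imFL [0.4309 0.1225 0.08  ] [0.4309 0.1237 0.08  ] [0.4307 0.1225 0.0807]
imFR [ 0.4713 -0.1522  0.08  ] [ 0.473  -0.1531  0.08  ] [ 0.4722 -0.1525  0.0797]
imBR [ 0.6683 -0.1252  0.08  ] [ 0.6683 -0.124   0.08  ] [ 0.6679 -0.125   0.0808]
hoodFL [ 0.4918 -0.0379  0.126 ] [ 0.4916 -0.0312  0.126 ] [ 0.4903 -0.0374  0.1299]
hoodFR [ 0.5019 -0.1367  0.126 ] [ 0.5029 -0.13    0.126 ] [ 0.5008 -0.1359  0.1304]
hoodBR [ 0.5988 -0.1238  0.126 ] [ 0.5959 -0.1245  0.126 ] [ 0.5979 -0.1233  0.125 ]
hoodBL [ 0.5844 -0.0257  0.126 ] [ 0.5867 -0.027   0.126 ] [ 0.5856 -0.0263  0.1257]
tabtopmid [ 0.5171 -0.085   0.168 ] [ 0.5139 -0.0831  0.168 ] [ 0.5153 -0.0843  0.1685]
plFR [ 0.4391 -0.3807  0.008 ] [ 0.4381 -0.3835  0.008 ] [ 0.4393 -0.3816  0.0049]
plBR [ 0.518  -0.4001  0.008 ] [ 0.5163 -0.4006  0.008 ] [ 0.5176 -0.4001  0.0068]
plBL [ 0.5468 -0.2819  0.008 ] [ 0.5483 -0.2837  0.008 ] [ 0.5479 -0.2826  0.007 ]
plFL [ 0.4684 -0.263   0.008 ] [ 0.469  -0.2633  0.008 ] [ 0.4687 -0.2632  0.0079]
hole1 [ 0.5041 -0.2875  0.008 ] [ 0.5023 -0.2882  0.008 ] [ 0.5036 -0.2875  0.0068]
hole2 [ 0.4823 -0.3747  0.008 ] [ 0.4823 -0.376   0.008 ] [ 0.4826 -0.3751  0.0068]
barend+ [ 0.4994 -0.3024  0.044 ]  
barend- [ 0.4878 -0.3531  0.044 ]  
pad [0.5293 0.4361 0.01  ]
pad [0.5535 0.2966 0.01  ]
pad [0.4097 0.2705 0.01  ]
pad [0.3891 0.4146 0.01  ]
dish [ 0.3792 -0.1977  0.014 ]
[[-0.9223  0.3864 -0.0006]
 [ 0.3864  0.9223 -0.0016]
 [-0.0001 -0.0017 -1.    ]]
```

>>> step_arm(commands=[{"travel":[-0.038,-0.026,-0.003],"turn":[0,0,0]},{"travel":[-0.077,-0.052,-0.006],"turn":[0,0,0]},{"travel":[-0.116,-0.078,-0.009],"turn":[0,0,0]},{"travel":[-0.154,-0.104,-0.012],"turn":[0,0,0]},{"travel":[-0.193,-0.13,-0.015],"turn":[0,0,0]}], gripper=1)

```text
time: 0.6
position: [0.3795, 0.4032, 0.2513]
tool_rot: [-0.619, -3.08, 0.001]
ft_force: [1.7, 0.8, -0.1]
grip_width: 0.998
grip_force: 0.0
```

>>> step_arm(commands=[{"travel":[-0.031,-0.021,0],"turn":[0,0,0]},{"travel":[-0.062,-0.042,0],"turn":[0,0,0]},{"travel":[-0.092,-0.062,0],"turn":[0,0,0]},{"travel":[-0.123,-0.083,0],"turn":[0,0,0]},{"travel":[-0.154,-0.104,0],"turn":[0,0,0]}])

```text
time: 1.1
position: [0.4812, 0.2481, 0.2513]
tool_rot: [-0.619, -3.08, 0.0]
ft_force: [0.5, -0.5, -0.6]
grip_width: 1.002
grip_force: 0.0
```

>>> step_arm(commands=[{"travel":[-0.02,-0.044,0],"turn":[0,0,8]},{"travel":[-0.039,-0.088,0],"turn":[0,0,16]},{"travel":[-0.059,-0.133,0],"turn":[0,0,24]},{"travel":[-0.078,-0.177,0],"turn":[0,0,32]},{"travel":[-0.098,-0.221,0],"turn":[0,0,40]}])

```text
time: 1.6
position: [0.4852, 0.006, 0.2513]
tool_rot: [-1.642, -2.678, -0.0]
ft_force: [0.6, 0.7, -0.1]
grip_width: 1.0
grip_force: 0.0
```

```bash
cat >> h.py <<'E'
def plan(X,ang,tilt=0):
    """shift/turn in tool axes from measured pose to TCP X, tool down, closing line at ang"""
    from scipy.spatial.transform import Rotation as Ro
    s,R=pose();y=np.array([np.cos(ang),np.sin(ang),0]);z=np.array([0,0,-1.])
    G=np.c_[np.cross(y,z),y,z]
    print("t %.2f"%s['time'],"pos",s['position'].round(4),"grip",round(s['grip_width'],3),round(s['grip_force'],1),"F",s['ft_force'].round(1))
    print("travel",(R.T@(np.array(X)-s['position'])).round(4),"turn",Ro.from_matrix(R.T@G).as_rotvec(degrees=True).round(2))
E
python3 -c "
from h import *
plan([.4931,-.3312,.2],-.243);print(ctrl.get_state()['joint_positions'])"
```

```text
t 1.60 pos [0.4852 0.006  0.2513] grip 1.0 0.0 F [ 0.6  0.7 -0.1]
travel [-0.3042 -0.1458  0.0512] turn [-0.000e+00 -2.000e-02  4.087e+01]
[-0.50103867 -0.05457566  0.42113766  1.8373825   0.02241521  1.35415173
  0.38511971]
```

>>> step_arm(commands=[{"travel":[-0.044,-0.021,0],"turn":[0,0,0]},{"travel":[-0.088,-0.042,0],"turn":[0,0,0]},{"travel":[-0.132,-0.063,0],"turn":[0,0,0]},{"travel":[-0.176,-0.084,0],"turn":[0,0,0]},{"travel":[-0.22,-0.105,0],"turn":[0,0,0]}])

```text
time: 2.1
position: [0.4928, -0.2375, 0.2515]
tool_rot: [1.635, 2.683, 0.001]
ft_force: [0.5, 1.0, 0.1]
grip_width: 0.999
grip_force: 0.0
```

>>> step_arm(commands=[{"travel":[-0.017,-0.008,0.02],"turn":[0,0,8.2]},{"travel":[-0.034,-0.016,0.04],"turn":[0,0,16.4]},{"travel":[-0.05,-0.024,0.06],"turn":[0,0,24.5]},{"travel":[-0.067,-0.032,0.08],"turn":[0,0,32.7]},{"travel":[-0.0842,-0.0408,0.1],"turn":[0,0,40.87]}])

```text
time: 2.6
position: [0.4955, -0.3297, 0.1504]
tool_rot: [-2.474, -1.936, -0.0]
ft_force: [-0.8, 1.0, 0.8]
grip_width: 0.996
grip_force: 0.0
```

```bash
python3 -c "
from h import *
plan([.4931,-.3312,.026],-.243);print(ctrl.get_state()['joint_positions'])
cv2.imwrite('pics/side1.png',cv2.resize(ctrl.get_image('side')[250:470,280:500,::-1],None,fx=2.6,fy=2.6))"
```

```text
t 2.60 pos [ 0.4955 -0.3297  0.1504] grip 0.996 0.0 F [-0.8  1.   0.8]
travel [-0.0021 -0.0019  0.1244] turn [-0.02 -0.02  0.  ]
[-0.12569012  0.3315581   0.80729169  1.72627023 -0.25596057  1.19364107
  0.50689377]
```

View pics/side1.png

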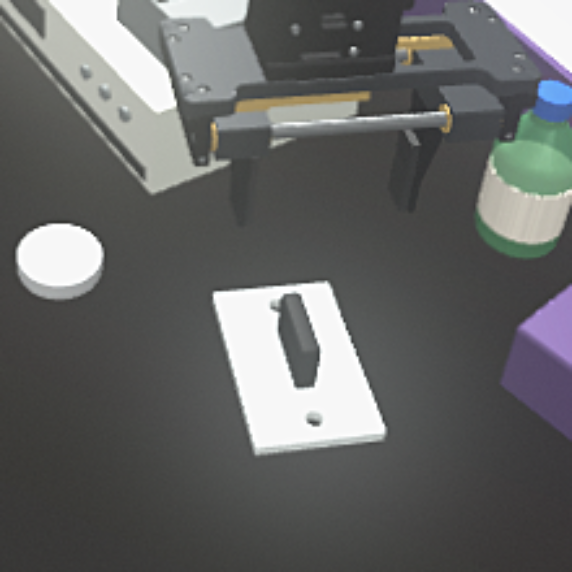

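The picture shows the open fingers, at (240,220) and (405,210), straddling the bar's line above it at (300,340). The way down is clear, with the bottle and tip box well off to the right.

>>> step_arm(commands=[{"travel":[-0.002,-0.002,0.035],"turn":[0,0,0]},{"travel":[-0.002,-0.002,0.07],"turn":[0,0,0]},{"travel":[-0.002,-0.002,0.1],"turn":[0,0,0]},{"travel":[-0.002,-0.002,0.119],"turn":[0,0,0]},{"travel":[-0.002,-0.002,0.1235],"turn":[0,0,0]}])

```text
time: 3.15
position: [0.4915, -0.3291, 0.0255]
tool_rot: [-2.464, -1.942, 0.003]
ft_force: [-0.3, -0.7, -0.1]
grip_width: 1.001
grip_force: 0.0
```

>>> step_arm(commands=[{"travel":[0,0,0],"turn":[0,0,0]},{"travel":[0,0,0],"turn":[0,0,0]},{"travel":[0,0,0],"turn":[0,0,0]},{"travel":[0,0,0],"turn":[0,0,0]},{"travel":[0,0,0],"turn":[0,0,0]}], gripper=0, force=40)

```text
time: 3.65
position: [0.4936, -0.3309, 0.0288]
tool_rot: [2.468, 1.942, 0.001]
ft_force: [0.5, -0.8, 0.7]
grip_width: 0.629
grip_force: 0.0
```

>>> step_arm(commands=[{"travel":[0,0,0],"turn":[0,0,0]},{"travel":[0,0,0],"turn":[0,0,0]},{"travel":[0,0,0],"turn":[0,0,0]}])

```text
time: 3.95
position: [0.4932, -0.3307, 0.0281]
tool_rot: [-2.469, -1.943, -0.0]
ft_force: [0.6, -0.6, 0.2]
grip_width: 0.355
grip_force: 0.0
```

>>> step_arm(commands=[{"travel":[0,0,0.001],"turn":[0,0,0]},{"travel":[0,0,0.001],"turn":[0,0,0]},{"travel":[0,0,0.001],"turn":[0,0,0]},{"travel":[0,0,0.001],"turn":[0,0,0]},{"travel":[0,0,0.001],"turn":[0,0,0]}])

```text
time: 4.45
position: [0.4931, -0.3307, 0.0269]
tool_rot: [-2.469, -1.943, 0.0]
ft_force: [0.5, 0.5, -0.5]
grip_width: 0.158
grip_force: 40.0
```

>>> step_arm(commands=[{"travel":[0,0,-0.02],"turn":[0,0,0]},{"travel":[0,0,-0.05],"turn":[0,0,0]},{"travel":[0,0,-0.085],"turn":[0,0,0]},{"travel":[0,0,-0.12],"turn":[0,0,0]},{"travel":[0,0,-0.15],"turn":[0,0,0]}])

```text
time: 4.95
position: [0.493, -0.3308, 0.1785]
tool_rot: [2.469, 1.942, 0.0]
ft_force: [0.9, -0.1, -2.7]
grip_width: 0.158
grip_force: 40.0
```

```bash
python3 -c "
from h import *
plan([.5195,.0688,.21],.142);print(ctrl.get_state()['joint_positions'])"
```

```text
t 4.95 pos [ 0.493  -0.3308  0.1785] grip 0.158 40.0 F [ 0.9 -0.1 -2.7]
travel [ 0.3946 -0.0683 -0.0315] turn [ 2.000e-02 -0.000e+00 -2.176e+01]
[-0.13986986  0.30131471  0.8235358   1.69908297 -0.2323284   1.24245802
  0.49902761]
```

>>> step_arm(commands=[{"travel":[0.02,-0.004,-0.035],"turn":[0,0,0]},{"travel":[0.06,-0.011,-0.06],"turn":[0,0,0]},{"travel":[0.105,-0.018,-0.07],"turn":[0,0,0]},{"travel":[0.15,-0.026,-0.07],"turn":[0,0,0]},{"travel":[0.195,-0.034,-0.07],"turn":[0,0,0]}])

```text
time: 5.45
position: [0.5057, -0.1316, 0.2474]
tool_rot: [2.469, 1.942, 0.002]
ft_force: [0.7, 0.4, -2.6]
grip_width: 0.16
grip_force: 40.0
```

>>> step_arm(commands=[{"travel":[0.045,-0.008,0],"turn":[0,0,-5]},{"travel":[0.09,-0.016,0],"turn":[0,0,-10]},{"travel":[0.135,-0.024,0],"turn":[0,0,-15]},{"travel":[0.175,-0.031,0],"turn":[0,0,-20]},{"travel":[0.1996,-0.0343,0],"turn":[0,0,-21.8]}])

```text
time: 5.95
position: [0.5189, 0.0727, 0.2466]
tool_rot: [-2.049, -2.379, -0.0]
ft_force: [-0.5, -0.4, -2.0]
grip_width: 0.157
grip_force: 40.0
```

>>> step_arm(commands=[{"travel":[0,0,0.03],"turn":[0,0,0]},{"travel":[0,0,0.06],"turn":[0,0,0]},{"travel":[0,0,0.09],"turn":[0,0,0]},{"travel":[0,0,0.1],"turn":[0,0,0]},{"travel":[0,0,0.1],"turn":[0,0,0]}])

```text
time: 6.45
position: [0.5186, 0.0677, 0.1457]
tool_rot: [-2.058, -2.372, 0.005]
ft_force: [-0.4, -1.0, -1.2]
grip_width: 0.154
grip_force: 40.0
```

```bash
python3 -c "
from h import *
plan([.5195,.0688,.11],.142);print(ctrl.get_state()['joint_positions'])
t=ctrl.get_image('top')[170:280,245:385,::-1];s=ctrl.get_image('side')[190:320,260:440,::-1]
t=cv2.resize(t,None,fx=2.8,fy=2.8,interpolation=2);s=cv2.resize(s,None,fx=4.2,fy=4.2,interpolation=2)[:546]
cv2.imwrite('pics/t2.png',s);cv2.imwrite('pics/t2top.png',cv2.resize(t,None,fx=2,fy=2)[:600,:784])"
```

```text
t 6.45 pos [0.5186 0.0677 0.1457] grip 0.154 40.0 F [-0.4 -1.  -1.2]
travel [0.001  0.0012 0.0357] turn [-0.2   0.07 -0.04]
[-0.67201238  0.12422348  0.52788883  1.89446658 -0.0673678   1.14397312
  0.02195326]
```

View pics/t2.png

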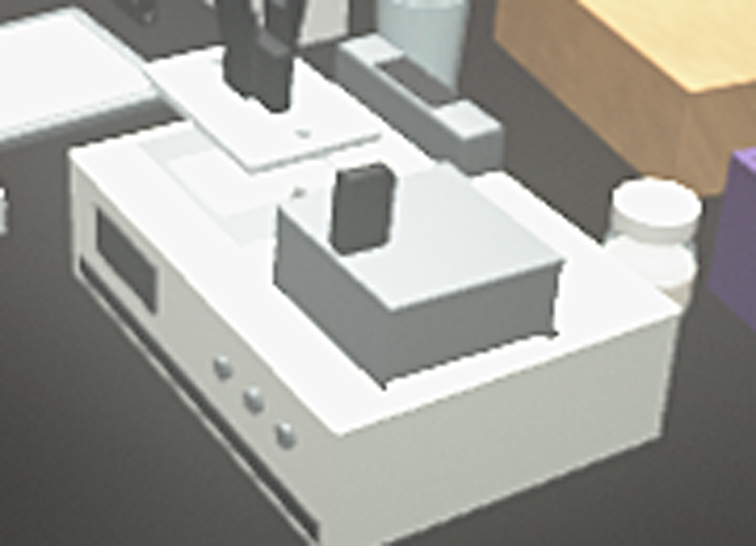

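The side crop shows the plate level above the stage. Its right hole is at (303,134), its near corners are at (252,168) and (382,135), and the right pin's tip is at (299,192). I'll check these positions numerically and look at the top crop.

Run:
```python
from h import *
S=lambda x,y:((x+.5)/4.2-.5+260,(y+.5)/4.2-.5+190)
z=.1268
for p in((303,134),(252,165),(382,132),(150,62)):print(p,atz("side",S(*p),z).round(4))
print("pin",[atz("side",S(299,y),zz).round(4) for y,zz in((188,.098),(192,.094))])
# expectation of plate from TCP
c=np.array([.5186,.0677,z]);a=.142;ex=np.array([np.cos(a),np.sin(a),0]);ey=np.array([-ex[1],ex[0],0])
for n,X in(("holeR",c-.045*ey),("FR",c-.06*ey-.04*ex),("BR",c-.06*ey+.04*ex),("FL",c+.06*ey-.04*ex)):print(n,X.round(4))
```

```text
(303, 134) [0.527  0.0243 0.1268]
(252, 165) [0.4907 0.0037 0.1268]
(382, 132) [0.5665 0.0127 0.1268]
(150, 62) [0.4783 0.1265 0.1268]
pin [array([0.5235, 0.0189, 0.098 ]), array([0.5246, 0.0212, 0.094 ])]
holeR [0.525  0.0232 0.1268]
FR [0.4875 0.0026 0.1268]
BR [0.5667 0.014  0.1268]
FL [0.4705 0.1214 0.1268]
```

View pics/t2top.png

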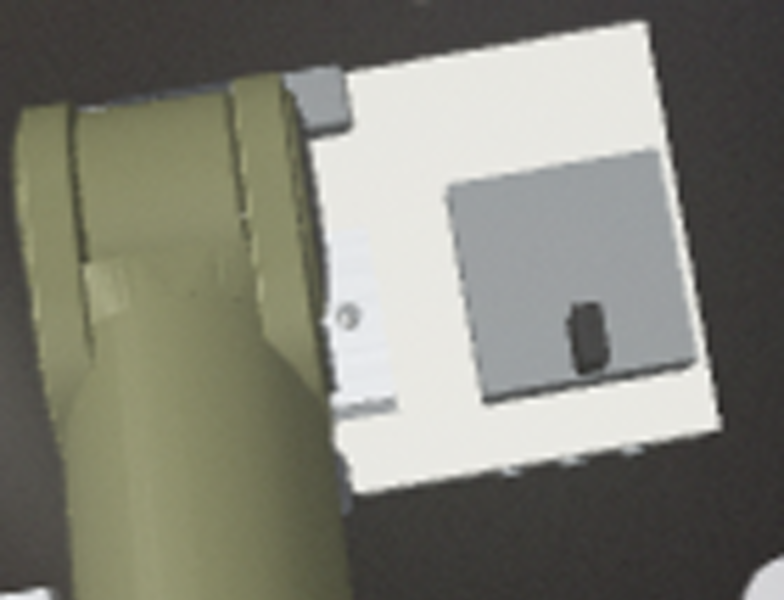

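The top crop shows the right hole at (348,316) with the pin inside it, and the hood's tab at (590,338). I'll centre the hole numerically.

Run:
```python
from h import *
g=cv2.cvtColor(ctrl.get_image('top'),cv2.COLOR_RGB2GRAY).astype(int)
print(g[221:233,301:314])
b=cv2.imread("pics/top0.png",0).astype(int);print(b[222:233,301:313])
print(b[228:239,267:279])
```

```text
[[ 90  79 139 231 231 232 232 232 232 231 231 231 231]
 [ 92  84 138 231 230 229 229 228 228 229 229 230 231]
 [ 85  97 167 226 199 175 200 221 231 231 231 232 231]
 [ 82 100 174 216 164 160 161 185 229 232 233 232 231]
 [ 80  97 174 215 153 161 160 168 220 233 233 233 231]
 [ 71 110 205 218 179 211 164 168 220 234 233 233 232]
 [ 76 105 204 231 215 206 187 196 231 231 232 232 232]
 [ 78  90 171 231 230 232 232 232 232 232 233 233 232]
 [ 83  96 173 232 232 232 233 232 233 234 234 235 233]
 [ 89  84 141 233 233 234 234 234 233 233 232 230 218]
 [ 96  75 120 233 231 231 231 230 230 230 232 232 233]
 [ 96  76 121 230 231 232 233 234 234 234 235 235 235]]
[[155 156 156 156 157 154 156 156 156 156 161 199]
 [156 156 155 155 157 155 155 156 157 154 161 200]
 [156 156 155 156 156 158 155 156 156 156 157 184]
 [156 157 157 156 156 156 156 156 157 156 156 168]
 [156 156 156 156 170 206 161 155 156 156 156 165]
 [170 157 154 159 184 204 169 133 156 156 155 160]
 [184 155 156 154 142 173 137 146 155 156 156 160]
 [183 156 156 156 155 145 137 155 156 156 155 162]
 [195 155 155 156 156 156 156 157 156 156 156 156]
 [207 156 154 156 156 155 155 155 156 156 155 157]
 [208 156 155 156 156 156 156 156 156 156 157 156]]
[[154 154 154 154 154 154 154 154 153 154 158 187]
 [155 153 154 154 154 154 154 154 154 154 157 175]
 [154 154 154 155 154 154 154 154 154 153 152 163]
 [154 154 154 153 154 154 156 153 154 154 153 163]
 [154 153 153 154 161 196 184 132 153 153 154 160]
 [173 152 153 154 161 209 190 133 143 155 153 159]
 [191 154 154 154 154 159 147 114 145 154 153 159]
 [191 154 155 154 152 153 145 154 154 153 154 157]
 [205 153 153 154 154 154 153 154 153 154 154 154]
 [220 154 153 154 154 153 155 153 155 154 153 153]
 [220 154 155 153 154 155 153 153 153 153 155 156]]
```

Run:
```python
from h import *
g=cv2.cvtColor(ctrl.get_image('top'),cv2.COLOR_RGB2GRAY).astype(float)
sub=g[222:229,304:310];w=np.clip(228-sub,0,None);yy,xx=np.mgrid[222:229,304:310]
h=((w*xx).sum()/w.sum(),(w*yy).sum()/w.sum());print(h)
H=atz("top",h,.1228);print("hole",H,pose()[0]['position'])
for p in((306.0,227.0),(306.0,227.3)):
  print("pinR",atz("top",p,.097))
for p in((272.5,232.6),):print("pinL",atz("top",p,.097))
```

```text
(np.float64(306.2987012987013), np.float64(224.6993006993007))
hole [0.52977992 0.02332533 0.1228    ] [0.52091553 0.06877728 0.148824  ]
pinR [0.52628787 0.02490372 0.097     ]
pinR [0.52549282 0.024925   0.097     ]
pinL [0.51398328 0.1135357  0.097     ]
```

```bash
python3 -c "
from h import *
plan([.5193,.0692,.127],.142)"
```

```text
t 6.65 pos [0.5209 0.0688 0.1488] grip 0.158 40.0 F [ 0.1  0.2 -2.5]
travel [ 0.0006 -0.0016  0.0218] turn [ 0.18 -0.03  0.02]
```

>>> step_arm(commands=[{"travel":[0.0006,-0.0016,0.008],"turn":[0,0,0]},{"travel":[0.0006,-0.0016,0.016],"turn":[0,0,0]},{"travel":[0.0006,-0.0016,0.0218],"turn":[0,0,0]},{"travel":[0.0006,-0.0016,0.0218],"turn":[0,0,0]},{"travel":[0.0006,-0.0016,0.0218],"turn":[0,0,0]}])

```text
time: 7.15
position: [0.5178, 0.0691, 0.125]
tool_rot: [-2.057, -2.374, 0.001]
ft_force: [1.0, -0.6, -1.7]
grip_width: 0.159
grip_force: 40.0
```

Run:
```python
from h import *
plan([.5193,.0692,.1069],.142)
g=cv2.cvtColor(ctrl.get_image('top'),cv2.COLOR_RGB2GRAY).astype(int)
print(g[221:233,301:314])
s=ctrl.get_image('side')[200:260,300:370,1].astype(int)
print(s[24:36,24:40])
```

```text
t 7.15 pos [0.5178 0.0691 0.125 ] grip 0.159 40.0 F [ 1.  -0.6 -1.7]
travel [-0.0001  0.0015  0.0181] turn [-0.03  0.01  0.06]
[[ 87  87 176 232 232 233 232 233 232 233 231 218 231]
 [ 91  90 177 232 232 231 232 232 231 231 230 203 231]
 [ 91  85 170 231 231 232 233 232 231 230 229 217 232]
 [ 90  87 170 230 230 229 228 228 228 229 228 217 231]
 [ 88  90 168 226 200 173 185 221 231 232 229 204 231]
 [ 85 108 201 214 169 211 165 184 230 233 231 218 218]
 [ 82 109 203 217 183 208 173 149 219 233 234 231 203]
 [ 81 109 206 217 154 176 138 164 233 233 232 230 204]
 [ 75 104 203 231 210 163 181 216 231 232 232 231 218]
 [ 70  95 171 231 231 230 231 232 232 232 233 231 206]
 [ 76  96 172 232 232 232 233 233 234 234 234 232 206]
 [ 77  78 139 233 234 234 234 234 233 232 232 229 215]]
[[ 91  90  80 119 255 251 248 247 247 247 247 247 247 247 247 247]
 [121 151 232 255 255 249 248 247 247 247 247 247 247 247 247 247]
 [255 255 255 252 249 248 247 247 247 247 247 247 247 247 247 247]
 [250 250 249 248 248 248 248 248 247 247 247 247 247 247 247 247]
 [248 248 247 247 248 249 249 249 248 248 247 247 247 247 247 248]
 [247 247 247 248 249 248 242 244 248 249 248 247 247 247 248 249]
 [247 247 247 248 248 195 202 205 210 247 248 247 247 248 249 255]
 [247 247 247 248 249 248 245 245 249 249 248 248 248 249 254 255]
 [247 247 247 247 248 249 249 249 249 248 249 250 251 254 255 216]
 [247 247 247 248 248 248 249 249 250 251 252 249 240 226 206 149]
 [248 248 248 249 250 251 252 251 249 232 223 191 192 194 184 133]
 [249 250 251 252 248 231 224 193 190 192 193 205 220 230 237 145]]
```

>>> step_arm(commands=[{"travel":[0,0,0.003],"turn":[0,0,0]},{"travel":[0,0,0.006],"turn":[0,0,0]},{"travel":[0,0,0.009],"turn":[0,0,0]},{"travel":[0,0,0.009],"turn":[0,0,0]}])

```text
time: 7.65
position: [0.5178, 0.0692, 0.1157]
tool_rot: [-2.057, -2.374, 0.001]
ft_force: [0.0, 0.1, -2.1]
grip_width: 0.156
grip_force: 40.0
```

>>> step_arm(commands=[{"travel":[0,0,0.003],"turn":[0,0,0]},{"travel":[0,0,0.006],"turn":[0,0,0]},{"travel":[0,0,0.006],"turn":[0,0,0]},{"travel":[0,0,0.006],"turn":[0,0,0]}])

```text
time: 8.05
position: [0.5179, 0.0692, 0.1102]
tool_rot: [-2.057, -2.374, 0.0]
ft_force: [-0.1, -1.3, -1.6]
grip_width: 0.159
grip_force: 40.0
```

Run:
```python
from h import *
plan([.5193,.0692,.1069],.142)
g=cv2.cvtColor(ctrl.get_image('top'),cv2.COLOR_RGB2GRAY).astype(int)
print(g[222:234,301:314])
```

```text
t 8.05 pos [0.5179 0.0692 0.1102] grip 0.159 40.0 F [-0.1 -1.3 -1.6]
travel [-0.0002  0.0014  0.0033] turn [-0.01  0.    0.06]
[[ 91  77 147 233 233 232 233 232 233 232 230 203 231]
 [ 91  79 136 231 230 232 231 232 232 233 231 219 231]
 [ 91  79 137 232 232 232 231 231 230 229 227 216 231]
 [ 89  79 136 228 226 216 221 229 231 231 229 204 231]
 [ 83  87 137 227 207 211 161 191 232 232 231 216 217]
 [ 83  88 135 216 190 208 174 150 222 233 232 230 203]
 [ 81  98 172 215 149 176 140 160 220 233 233 231 203]
 [ 79 111 207 231 198 146 149 203 232 231 232 231 217]
 [ 68  98 171 230 230 226 227 232 232 231 232 231 205]
 [ 76  86 139 231 231 232 233 232 233 233 234 231 205]
 [ 79  73 119 232 232 234 233 234 234 234 233 231 216]
 [ 80  73 123 233 233 232 231 231 230 229 231 231 229]]
```

No contact force, so it's sliding down cleanly. I'll go to the bottom.

>>> step_arm(commands=[{"travel":[0,0,0.002],"turn":[0,0,0]},{"travel":[0,0,0.0035],"turn":[0,0,0]},{"travel":[0,0,0.004],"turn":[0,0,0]},{"travel":[0,0,0.004],"turn":[0,0,0]}])

```text
time: 8.5
position: [0.518, 0.0692, 0.1068]
tool_rot: [-2.057, -2.374, -0.0]
ft_force: [-2.8, 0.2, 4.4]
grip_width: 0.156
grip_force: 40.0
```

>>> step_arm(commands=[{"travel":[0,0,0],"turn":[0,0,0]},{"travel":[0,0,0],"turn":[0,0,0]},{"travel":[0,0,0],"turn":[0,0,0]},{"travel":[0,0,0],"turn":[0,0,0]},{"travel":[0,0,0],"turn":[0,0,0]}], gripper=0.6)

```text
time: 9.0
position: [0.518, 0.0692, 0.1062]
tool_rot: [2.057, 2.374, 0.0]
ft_force: [0.5, 0.6, -1.0]
grip_width: 0.528
grip_force: 0.0
```

>>> step_arm(commands=[{"travel":[0,0,-0.01],"turn":[0,0,0]},{"travel":[0,0,-0.04],"turn":[0,0,0]},{"travel":[0,0,-0.08],"turn":[0,0,0]},{"travel":[0,0,-0.12],"turn":[0,0,0]},{"travel":[0,0,-0.15],"turn":[0,0,0]}])

```text
time: 9.5
position: [0.5186, 0.0691, 0.2598]
tool_rot: [2.056, 2.373, 0.005]
ft_force: [0.2, 1.3, 0.5]
grip_width: 0.6
grip_force: 0.0
```

Run:
```python
from h import *
print(ctrl.get_state()['joint_positions'])
plan([.511,-.0865,.25],.142+np.pi/2)
plan([.511,-.0865,.25],.142-np.pi/2)
```

```text
[-0.69447741  0.02743845  0.52562693  1.74879213 -0.01478654  1.36561075
 -0.02345769]
t 9.50 pos [0.5186 0.0691 0.2598] grip 0.6 0.0 F [0.2 1.3 0.5]
travel [-0.1529 -0.0297  0.0096] turn [  0.19   0.12 -89.97]
t 9.50 pos [0.5186 0.0691 0.2598] grip 0.6 0.0 F [0.2 1.3 0.5]
travel [-0.1529 -0.0297  0.0096] turn [ 0.12 -0.19 90.03]
```

>>> step_arm(commands=[{"travel":[-0.031,-0.006,0],"turn":[0,0,-8.5]},{"travel":[-0.062,-0.012,0],"turn":[0,0,-17]},{"travel":[-0.093,-0.018,0],"turn":[0,0,-25.5]},{"travel":[-0.124,-0.024,0],"turn":[0,0,-34]},{"travel":[-0.1529,-0.0297,0.0],"turn":[0,0,-42]}])

```text
time: 10.0
position: [0.5102, -0.0881, 0.2572]
tool_rot: [1.061, 2.956, 0.001]
ft_force: [0.2, 0.7, -0.6]
grip_width: 0.596
grip_force: 0.0
```

>>> step_arm(commands=[{"travel":[0,0,0],"turn":[0,0,-8.5]},{"travel":[0,0,0],"turn":[0,0,-17]},{"travel":[0,0,0],"turn":[0,0,-25.5]},{"travel":[0,0,0],"turn":[0,0,-34]},{"travel":[0,0,0],"turn":[0,0,-42]}])

```text
time: 10.5
position: [0.5104, -0.0866, 0.2571]
tool_rot: [-0.069, 3.14, 0.0]
ft_force: [0.2, -0.3, -0.1]
grip_width: 0.599
grip_force: 0.0
```

>>> step_arm(commands=[{"travel":[0,0,0],"turn":[0,0,-6]},{"travel":[0,0,0.01],"turn":[0,0,-6]},{"travel":[0,0,0.01],"turn":[0,0,-6]}])

```text
time: 10.8
position: [0.5095, -0.0863, 0.2452]
tool_rot: [0.22, -3.132, -0.0]
ft_force: [-0.3, -0.7, -0.6]
grip_width: 0.599
grip_force: 0.0
```

Run:
```python
from h import *
print(ctrl.get_state()['joint_positions'])
plan([.5095,-.0865,.152],.142+np.pi/2)
cv2.imwrite('pics/s3.png',cv2.resize(ctrl.get_image('side')[170:320,260:440,::-1],None,fx=4,fy=4,interpolation=2))
```

```text
[-0.52610488  0.02183987  0.6580128   1.78445783 -0.01367838  1.34162651
  1.84602528]
t 10.80 pos [ 0.5095 -0.0863  0.2452] grip 0.599 0.0 F [-0.3 -0.7 -0.6]
travel [-0.0001 -0.0002  0.0932] turn [ 0.03 -0.1  -0.1 ]
```

View pics/s3.png

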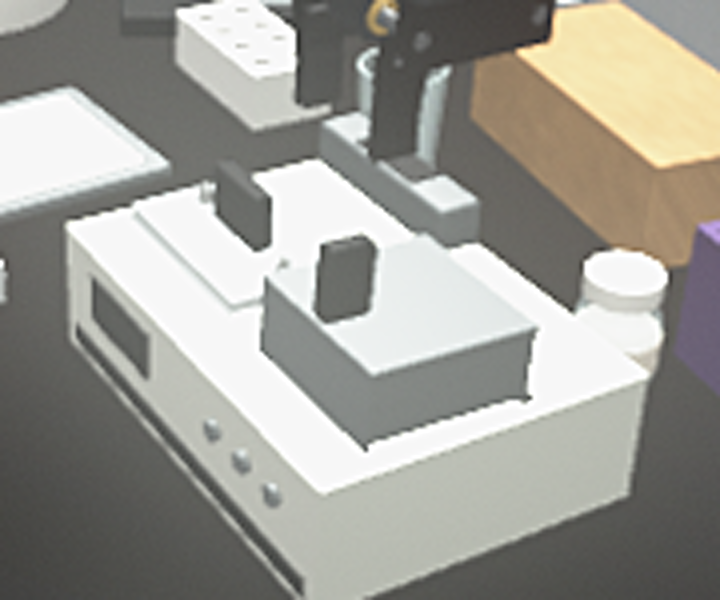

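The plate lies flat on the stage with pin tips at (208,190) and (283,265). The open fingers are above the hood tab at (345,278). I'll lower onto the tab and grip.

>>> step_arm(commands=[{"travel":[0,0,0.03],"turn":[0,0,0]},{"travel":[0,0,0.06],"turn":[0,0,0]},{"travel":[0,0,0.08],"turn":[0,0,0]},{"travel":[0,0,0.092],"turn":[0,0,0]},{"travel":[0,0,0.092],"turn":[0,0,0]}])

```text
time: 11.35
position: [0.5093, -0.0863, 0.1529]
tool_rot: [0.223, -3.131, 0.0]
ft_force: [-0.3, 0.9, 0.2]
grip_width: 0.602
grip_force: 0.0
```

>>> step_arm(commands=[{"travel":[0,0,0],"turn":[0,0,0]},{"travel":[0,0,0],"turn":[0,0,0]},{"travel":[0,0,0],"turn":[0,0,0]},{"travel":[0,0,0],"turn":[0,0,0]},{"travel":[0,0,0],"turn":[0,0,0]}], gripper=0, force=25)

```text
time: 11.85
position: [0.5106, -0.0864, 0.1547]
tool_rot: [-0.224, 3.133, 0.0]
ft_force: [-0.5, -0.1, 0.1]
grip_width: 0.231
grip_force: 0.0
```

>>> step_arm(commands=[{"travel":[0,0,0],"turn":[0,0,0]},{"travel":[0,0,0],"turn":[0,0,0]},{"travel":[0,0,0],"turn":[0,0,0]}])

```text
time: 12.15
position: [0.5105, -0.0869, 0.1545]
tool_rot: [-0.224, 3.133, -0.001]
ft_force: [-0.5, -1.4, 1.3]
grip_width: 0.161
grip_force: 25.0
```

Run:
```python
from h import *
plan([.5095,-.0865,.152],.142+np.pi/2)
# arc in tool axes: tool x along imager x? 
s,R=pose();ex=np.array([np.cos(.142),np.sin(.142),0]);print("tool axes of ex",(R.T@ex).round(3))
hx,hz=.590,.08;g=s['position']+[0,0,.005];h=np.array([.590,-.075,.08]);d=g-h;x,z=d@ex,d[2];r=np.hypot(x,z);a0=np.arctan2(z,x);print(r,np.degrees(a0))
for t in np.arange(4,102,4):
    a=a0-np.radians(t);p=r*(np.cos(a)-np.cos(a0)),r*(np.sin(a)-np.sin(a0));print(t,"dx %.4f dz %.4f"%p)
```

```text
t 12.15 pos [ 0.5105 -0.0869  0.1545] grip 0.161 25.0 F [-0.5 -1.4  1.3]
travel [0.0009 0.0005 0.0025] turn [-0.03  0.03  0.05]
tool axes of ex [-1.    -0.001  0.   ]
0.11305534501403744 135.31000295216404
4 dx 0.0057 dz 0.0054
8 dx 0.0118 dz 0.0104
12 dx 0.0183 dz 0.0150
16 dx 0.0250 dz 0.0191
20 dx 0.0320 dz 0.0227
24 dx 0.0393 dz 0.0258
28 dx 0.0467 dz 0.0284
32 dx 0.0543 dz 0.0305
36 dx 0.0621 dz 0.0321
40 dx 0.0699 dz 0.0331
44 dx 0.0778 dz 0.0335
48 dx 0.0857 dz 0.0334
52 dx 0.0935 dz 0.0328
56 dx 0.1013 dz 0.0316
60 dx 0.1090 dz 0.0299
64 dx 0.1166 dz 0.0276
68 dx 0.1240 dz 0.0248
72 dx 0.1312 dz 0.0215
76 dx 0.1381 dz 0.0177
80 dx 0.1447 dz 0.0135
84 dx 0.1510 dz 0.0087
88 dx 0.1570 dz 0.0036
92 dx 0.1626 dz -0.0020
96 dx 0.1678 dz -0.0079
100 dx 0.1726 dz -0.0142
```

>>> step_arm(commands=[{"travel":[-0.0057,0,-0.0054],"turn":[0,0,0]},{"travel":[-0.0118,0,-0.0104],"turn":[0,0,0]},{"travel":[-0.0183,0,-0.015],"turn":[0,0,0]},{"travel":[-0.025,0,-0.0191],"turn":[0,0,0]},{"travel":[-0.032,0,-0.0227],"turn":[0,0,0]}])

```text
time: 12.65
position: [0.5402, -0.0825, 0.1767]
tool_rot: [0.223, -3.128, 0.0]
ft_force: [-4.9, -3.7, 0.4]
grip_width: 0.161
grip_force: 25.0
```

>>> step_arm(commands=[{"travel":[-0.0073,0,-0.0031],"turn":[0,0,0]},{"travel":[-0.0147,0,-0.0057],"turn":[0,0,0]},{"travel":[-0.0223,0,-0.0078],"turn":[0,0,0]},{"travel":[-0.0301,0,-0.0094],"turn":[0,0,0]},{"travel":[-0.0379,0,-0.0104],"turn":[0,0,0]}])

```text
time: 13.15
position: [0.5788, -0.0768, 0.1879]
tool_rot: [0.224, -3.13, -0.0]
ft_force: [-5.3, -2.4, 2.0]
grip_width: 0.155
grip_force: 25.0
```

>>> step_arm(commands=[{"travel":[-0.0079,0,-0.0004],"turn":[0,0,0]},{"travel":[-0.0158,0,-0.0003],"turn":[0,0,0]},{"travel":[-0.0236,0,0.0003],"turn":[0,0,0]},{"travel":[-0.0314,0,0.0015],"turn":[0,0,0]},{"travel":[-0.0391,0,0.0032],"turn":[0,0,0]}])

```text
time: 13.65
position: [0.6192, -0.0708, 0.1847]
tool_rot: [-0.225, 3.133, -0.0]
ft_force: [-3.3, -1.6, 3.7]
grip_width: 0.157
grip_force: 25.0
```

>>> step_arm(commands=[{"travel":[-0.0076,0,0.0023],"turn":[0,0,0]},{"travel":[-0.015,0,0.0051],"turn":[0,0,0]},{"travel":[-0.0222,0,0.0084],"turn":[0,0,0]},{"travel":[-0.0291,0,0.0122],"turn":[0,0,0]},{"travel":[-0.0357,0,0.0164],"turn":[0,0,0]}])

```text
time: 14.15
position: [0.6546, -0.0656, 0.1677]
tool_rot: [-0.225, 3.132, 0.0]
ft_force: [-0.6, -2.8, 4.9]
grip_width: 0.158
grip_force: 25.0
```

>>> step_arm(commands=[{"travel":[-0.0063,0,0.0048],"turn":[0,0,0]},{"travel":[-0.0123,0,0.0099],"turn":[0,0,0]},{"travel":[-0.0179,0,0.0155],"turn":[0,0,0]},{"travel":[-0.0231,0,0.0214],"turn":[0,0,0]},{"travel":[-0.0279,0,0.0277],"turn":[0,0,0]}])

```text
time: 14.65
position: [0.6815, -0.0616, 0.1394]
tool_rot: [0.225, -3.134, -0.0]
ft_force: [-0.8, -1.1, 2.9]
grip_width: 0.158
grip_force: 25.0
```

Run:
```python
from h import *
plan([.5095,-.0865,.152],.142+np.pi/2)
cv2.imwrite('pics/s4.png',cv2.resize(ctrl.get_image('side')[170:320,260:440,::-1],None,fx=4,fy=4,interpolation=2))
```

```text
t 14.65 pos [ 0.6815 -0.0616  0.1394] grip 0.158 25.0 F [-0.8 -1.1  2.9]
travel [ 1.738e-01 -1.000e-04 -1.260e-02] turn [ 0.01 -0.    0.06]
```

View pics/s4.png

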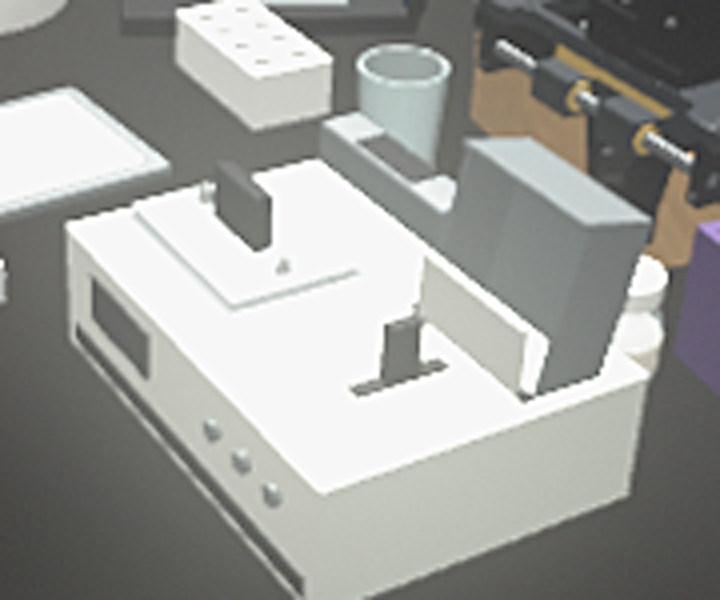

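The hood stands open past vertical and the plate is still seated. The filter tab's top is at about (400,322) and its base at (400,377), with the slot running from (352,390) to (447,363). I'll let go of the hood and rise.

>>> step_arm(commands=[{"travel":[0,0,0],"turn":[0,0,0]},{"travel":[0,0,0],"turn":[0,0,0]},{"travel":[0,0,0],"turn":[0,0,0]},{"travel":[0,0,0],"turn":[0,0,0]},{"travel":[0,0,0],"turn":[0,0,0]}], gripper=0.5)

```text
time: 15.2
position: [0.6811, -0.0616, 0.1401]
tool_rot: [-0.225, 3.133, 0.001]
ft_force: [0.6, 0.3, -0.0]
grip_width: 0.477
grip_force: 0.0
```

>>> step_arm(commands=[{"travel":[-0.001,0,-0.02],"turn":[0,0,0]},{"travel":[-0.001,0,-0.05],"turn":[0,0,0]},{"travel":[-0.001,0,-0.08],"turn":[0,0,0]},{"travel":[-0.001,0,-0.12],"turn":[0,0,0]},{"travel":[-0.001,0,-0.14],"turn":[0,0,0]}])

```text
time: 15.7
position: [0.6831, -0.062, 0.2842]
tool_rot: [-0.224, 3.129, -0.001]
ft_force: [-0.2, 0.4, -0.3]
grip_width: 0.502
grip_force: 0.0
```

Run:
```python
from h import *
S=lambda x,y:((x+.5)/4-.5+260,(y+.5)/4-.5+170)
A=atz("side",S(352,391),.08);B=atz("side",S(447,364),.08);print(A,B,(A+B)/2,np.linalg.norm(A-B))
print("tabtop",atz("side",S(400,322),.114))
g=cv2.cvtColor(ctrl.get_image('top'),cv2.COLOR_RGB2GRAY)
X=(A+B)/2;u=proj("top",X);print("pred px",u,proj("top",X+[0,0,.034]))
c=u.astype(int);print(g[c[1]-16:c[1]+16,c[0]-9:c[0]+10])
plan([X[0],X[1],.25],.142+np.pi/2)
```

```text
[ 0.5181994  -0.08418093  0.08      ] [ 0.5746884  -0.07902747  0.08      ] [ 0.5464439 -0.0816042  0.08     ] 0.05672358667238659
tabtop [ 0.54416442 -0.08092814  0.114     ]
pred px [345.71327019 218.97889802] [346.41679125 217.53578447]
[[120 118 116 113 111 107 107 104 100  97  95  92  92  91  88  88  85  85
   81]
 [121 118 116 114 109 108 107 104 100  96  96  92  93  90  89  85  83  83
   80]
 [119 117 114 111 110 107 105 101 101  96  92  92  91  89  88  87  86  81
   80]
 [119 118 114 113 110 109 105 103 100  97  95  90  90  90  89  85  85  81
   84]
 [120 117 116 111 110 107 105 104  98  97  96  91  90  88  88  86  83  82
   84]
 [119 118 115 113 110 106 104 101  98  97  93  92  92  90  87  87  82  80
  105]
 [119 117 114 111 110 104 104 101 100  94  92  93  93  89  88  84  85  80
  104]
 [119 114 113 110 108 105 100 100  98  94  93  92  90  90  89  87  84  80
  118]
 [116 116 113 110 106 104 101 100  98  94  93  93  90  89  85  87  83  85
  144]
 [118 116 113 110 107 105 103  98  96  95  92  91  90  90  85  85  80  84
  144]
 [117 114 112 107 106 104 100  99  96  94  93  90 
[... 1159 characters left out ...]
 232]
 [110 107 105 103  99  97  95  93  93  92  88  87  86  84  85 145 232 231
  232]
 [109 107 106 101  99  95  96  92  91  90  89  88  85  84  95 177 233 232
  232]
 [107 106 104 102  99  96  93  94  93  91  87  85  86  83 109 207 233 232
  233]
 [108 108 104  99  98  96  96  95  92  89  89  86  84  83 120 233 233 232
  233]
 [108 106 103 100  96  96  93  93  92  88  88  86  83  85 148 232 233 233
  233]
 [105 105 103 101  97  95  94  94  92  89  89  88  83  86 147 232 232 232
  233]
 [108 105 100  97  96  94  92  93  91  87  87  87  81  96 177 233 233 232
  233]]
t 15.75 pos [ 0.6841 -0.0622  0.2869] grip 0.497 0.0 F [ 0.4 -1.   2.1]
travel [0.1393 0.0005 0.0357] turn [-0.07  0.5   0.06]
```

>>> step_arm(commands=[{"travel":[0.045,0,0],"turn":[0,0,0]},{"travel":[0.09,0,0],"turn":[0,0,0]},{"travel":[0.125,0,0.01],"turn":[0,0,0]},{"travel":[0.139,0.0005,0.04],"turn":[0,0,0]},{"travel":[0.139,0.0005,0.07],"turn":[0,0,0]}])

```text
time: 16.25
position: [0.543, -0.0813, 0.2102]
tool_rot: [-0.223, 3.131, 0.004]
ft_force: [0.2, 0.9, -0.6]
grip_width: 0.502
grip_force: 0.0
```

Run:
```python
from h import *
plan([.546,-.0814,.101],.142+np.pi/2)
g=cv2.cvtColor(ctrl.get_image('top'),cv2.COLOR_RGB2GRAY)
cv2.imwrite('pics/s5.png',cv2.resize(ctrl.get_image('side')[190:310,270:430,::-1],None,fx=5,fy=5,interpolation=2))
```

```text
t 16.25 pos [ 0.543  -0.0813  0.2102] grip 0.502 0.0 F [ 0.2  0.9 -0.6]
travel [-0.0027 -0.0008  0.1092] turn [0.14 0.16 0.  ]
```

View pics/s5.png

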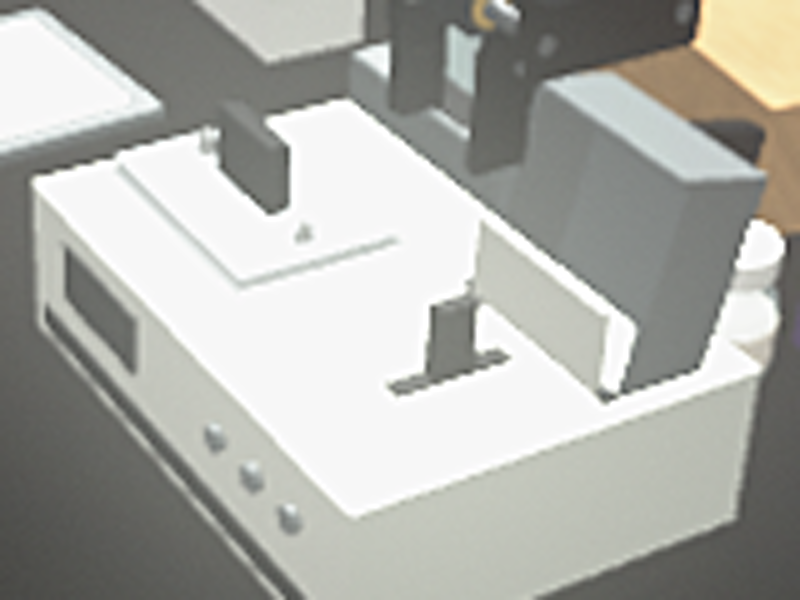

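This is the last picture I may view. The fingers are above the tab at (450,330), with the slot at (390,388) to (508,355), the hood open and the way down clear.

>>> step_arm(commands=[{"travel":[-0.001,-0.0005,0.04],"turn":[0,0,0]},{"travel":[-0.001,-0.0005,0.075],"turn":[0,0,0]},{"travel":[-0.001,-0.0005,0.095],"turn":[0,0,0]},{"travel":[-0.001,-0.0005,0.106],"turn":[0,0,0]},{"travel":[-0.001,-0.0005,0.106],"turn":[0,0,0]}])

```text
time: 16.85
position: [0.5455, -0.0812, 0.1036]
tool_rot: [0.225, -3.132, 0.001]
ft_force: [-0.6, 0.1, 0.2]
grip_width: 0.501
grip_force: 0.0
```

```bash
python3 -c "
from h import *
ctrl.get_image('top')
plan([.546,-.0814,.101],.142+np.pi/2)"
```

```text
t 16.90 pos [ 0.5463 -0.0814  0.1048] grip 0.5 0.0 F [-0.3 -0.6  0.9]
travel [0.0003 0.0001 0.0038] turn [-0.02  0.03  0.06]
```

>>> step_arm(commands=[{"travel":[0,0,0.0035],"turn":[0,0,0]},{"travel":[0,0,0.0035],"turn":[0,0,0]},{"travel":[0,0,0.0035],"turn":[0,0,0]},{"travel":[0,0,0.0035],"turn":[0,0,0]},{"travel":[0,0,0.0035],"turn":[0,0,0]}], gripper=0, force=25)

```text
time: 17.4
position: [0.5458, -0.0813, 0.1009]
tool_rot: [-0.225, 3.133, 0.0]
ft_force: [-0.1, 0.3, -0.5]
grip_width: 0.132
grip_force: 0.0
```

>>> step_arm(commands=[{"travel":[0,0,0],"turn":[0,0,0]},{"travel":[0,0,0],"turn":[0,0,0]},{"travel":[0,0,0],"turn":[0,0,0]}])

```text
time: 17.7
position: [0.5457, -0.0813, 0.1008]
tool_rot: [-0.225, 3.133, 0.0]
ft_force: [-0.3, 0.6, 1.7]
grip_width: 0.111
grip_force: 25.0
```

>>> step_arm(commands=[{"travel":[0,0,-0.008],"turn":[0,0,0]},{"travel":[0,0,-0.016],"turn":[0,0,0]},{"travel":[0,0,-0.026],"turn":[0,0,0]},{"travel":[0,0,-0.036],"turn":[0,0,0]},{"travel":[0,0,-0.046],"turn":[0,0,0]}])

```text
time: 18.2
position: [0.5457, -0.0814, 0.1477]
tool_rot: [-0.224, 3.133, 0.0]
ft_force: [-0.2, -0.4, -0.6]
grip_width: 0.114
grip_force: 25.0
```

>>> step_arm(commands=[{"travel":[0,0,-0.015],"turn":[0,0,0]},{"travel":[0,0,-0.035],"turn":[0,0,0]},{"travel":[0,0,-0.06],"turn":[0,0,0]},{"travel":[0,0,-0.09],"turn":[0,0,0]},{"travel":[0,0,-0.115],"turn":[0,0,0]}])

```text
time: 18.7
position: [0.5457, -0.0815, 0.2642]
tool_rot: [-0.224, 3.132, 0.0]
ft_force: [-0.2, 0.3, 0.1]
grip_width: 0.111
grip_force: 25.0
```

```bash
python3 -c "
from h import *
ctrl.get_image('top')
print(ctrl.get_state()['joint_positions'])
plan([.4704,.3545,.26],.142+np.pi/2)
plan([.4704,.3545,.26],.64+np.pi/2)"
```

```text
[-0.52546182  0.10059098  0.67833493  1.6741724  -0.0660414   1.38142743
  1.87582977]
t 18.75 pos [ 0.5478 -0.0819  0.2683] grip 0.116 25.0 F [ 1.5 -0.3  1.9]
travel [0.0146 0.443  0.008 ] turn [-0.03  0.47  0.04]
t 18.75 pos [ 0.5478 -0.0819  0.2683] grip 0.116 25.0 F [ 1.5 -0.3  1.9]
travel [0.0146 0.443  0.008 ] turn [ -0.15   0.45 -28.49]
```

>>> step_arm(commands=[{"travel":[0.001,0.02,0],"turn":[0,0,0]},{"travel":[0.003,0.06,0],"turn":[0,0,0]},{"travel":[0.004,0.105,0],"turn":[0,0,0]},{"travel":[0.006,0.15,0],"turn":[0,0,0]},{"travel":[0.007,0.195,0],"turn":[0,0,0]}])

```text
time: 19.25
position: [0.5103, 0.1121, 0.2626]
tool_rot: [-0.224, 3.132, 0.001]
ft_force: [0.9, -0.5, -1.3]
grip_width: 0.112
grip_force: 25.0
```

>>> step_arm(commands=[{"travel":[0.002,0.045,0],"turn":[0,0,0]},{"travel":[0.003,0.09,0],"turn":[0,0,0]},{"travel":[0.005,0.135,0],"turn":[0,0,0]},{"travel":[0.006,0.18,0],"turn":[0,0,0]},{"travel":[0.007,0.215,0],"turn":[0,0,0]}])

```text
time: 19.75
position: [0.472, 0.3256, 0.2624]
tool_rot: [-0.228, 3.133, 0.002]
ft_force: [0.5, -0.9, -0.6]
grip_width: 0.109
grip_force: 25.0
```

>>> step_arm(commands=[{"travel":[0.0,0.02,0.005],"turn":[0,0,0]},{"travel":[0.0,0.033,0.03],"turn":[0,0,0]},{"travel":[0.0,0.033,0.06],"turn":[0,0,0]},{"travel":[0.0,0.033,0.08],"turn":[0,0,0]},{"travel":[0.0,0.033,0.09],"turn":[0,0,0]}])

```text
time: 20.25
position: [0.4682, 0.3533, 0.1694]
tool_rot: [0.222, -3.131, 0.005]
ft_force: [0.2, 0.1, 0.1]
grip_width: 0.114
grip_force: 25.0
```

>>> step_arm(commands=[{"travel":[0,0,0],"turn":[0,0,0]},{"travel":[0,0,0],"turn":[0,0,0]},{"travel":[0,0,0],"turn":[0,0,0]},{"travel":[0,0,0],"turn":[0,0,0]},{"travel":[0,0,0],"turn":[0,0,0]}])

```text
time: 20.75
position: [0.4689, 0.3554, 0.1725]
tool_rot: [-0.224, 3.132, 0.002]
ft_force: [0.7, -0.4, -1.2]
grip_width: 0.11
grip_force: 25.0
```

```bash
python3 -c "
from h import *
plan([.4704,.3545,.17],.142+np.pi/2)
print(ctrl.get_state()['qd'].round(3))
X=ctrl.get_state()['position'];S=ctrl.get_image('side')
# filter presence: brightness of predicted frame region in the side view
for dz in (0,-.02,-.04,-.06,-.075,-.078,-.083,-.09,-.1):
    u=proj('side',X+[0,0,dz]).round().astype(int);print(dz,u,S[u[1],u[0]-10:u[0]+11:2,1])
T=ctrl.get_image('top')[:,:,::-1];T0=cv2.imread('pics/top0.png')
print(np.abs(T.astype(int)-T0).sum(2)[140:300,130:480].reshape(16,10,35,10).mean((1,3)).astype(int))"
```

```text
t 20.75 pos [0.4689 0.3554 0.1725] grip 0.11 25.0 F [ 0.7 -0.4 -1.2]
travel [-0.0013 -0.0011  0.0025] turn [0.05 0.07 0.06]
[-0.     0.002  0.     0.006  0.002 -0.     0.   ]
0 [264 152] [217 218 231  76  74  75  74  72 115 195 187]
-0.02 [265 159] [216 217 221  93  76  76  80  86  93  76 143]
-0.04 [265 166] [ 87  75 147 197 212 208 201 200 180  73 116]
-0.06 [265 173] [144  77 120 201 199 196 196 196 197  72  87]
-0.075 [266 178] [ 69  80 140 114 102  82  80  83  85  85 100]
-0.078 [266 179] [ 78  81  89  77  81  83  86  84  90  95 102]
-0.083 [266 181] [ 85  83  84  89  91  96 100 104 104 103 103]
-0.09 [266 183] [ 97  96 102 100  99 100 102 103 104 103 103]
-0.1 [266 186] [ 99  99  99 100 101 101 102 103 103 104 104]
[[  4   4   4   4   4   4   3   4   4   4   5   4   5   5   5   4   5   4
    4   4   4   5   4   5   5   5   5   5   5   6   6   5   6   6   6]
 [  4   5   4   4   4   4   4   4   3   3   4   4   5   5   4   4   4   5
    1   1   5   4   4   4   4   5   5   4   2   3   5   6   6   5   5]
 [  4   4   4   4   5   5   7   6   3   2   3   4   4   4   4   4   5   5
    2
[... 1251 characters left out ...]
 434 148   7  18  15   8   4   5   1   1   1   3
    5   9  12  14  16  15  10   6   6  10  17  85 210 331 141  14  12]
 [ 82  31  25  88 200  66   4   2   3  16  13   8   5   6   5   9  12  15
   17  19  18  18  15  12   8   5   6  10  14  17  18  18  16  13  10]
 [109  61  20  15   3   4   9  15  15  15  10   5   4   6   9  10  11  13
   14  14  16  14  12  11   6   1   3   8  12  14  16  14  14  11  10]
 [128  96  40  17  14  20  27  30  26  17   4   1   2   5   7   9  10  10
   10  12  12  11   9   8   5   1   3   7  11  11  12  11  10   9   7]
 [153 120  76  24  20  22  23  21  21  19   9   5   5   5   7   6   8   8
    8   9   8   8   8   7   5   6   6   7   8   9  10   9   8   8   7]]
```

```bash
python3 -c "
from bench import ctrl
print(ctrl.close_job())"
```

```text
the job is handed in; nothing more can be done
None
```

The job is handed in at about 20.8 s of robot time: the plate is seated on both pins and released, the hood stands open (about 100° by my arc), and the filter is held upright and still over the middle of the pad, its underside about 9 cm above the bench; the top camera showed no sign of any bystander having moved, and the hand-in returned no verdict.

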